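# Swap the tube on the balance for the one that matches the weight

### The job

The yellow-capped seasoning tube on the balance does not match the brass weight on the other pan: put it back down into a free hole of the rack, and stand the rack tube that does match upright on the tube pan, so that the beam comes level. The more rings a tube has, the heavier it is. Leave the brass weights, the jars and the tubes you do not need where they are.

Things in the scene. Friction and masses are not known exactly. Their poses are not given: they have to be found in the camera images.
- beam (a joint): tilt of the balance's beam in rad: 0 is level, + means the tube pan is up (the tube on it is lighter than the weight, or it is empty), - means the tube pan is down (its tube is too heavy). Stops at -0.08 and +0.08, spring-centred (0.15 N m/rad), arms 100 mm, so 10 g of difference tilts it by about 0.065 rad and a pan goes up or down by at most 8 mm; it settles in about 1 s.
- tube_pan_floor (a point): centre of the upper face of the balance's tube pan, a flat round steel dish 84 mm across with a 2 mm rim; tubes stand here. Linkage keeps the pan horizontal; its floor is 70 mm above the worktop when the beam is level. z is up; y points outward along the beam, away from the weight pan. The balance is a fixed white base 115 x 250 x 20 mm with a small white scale plate 108 mm high at the middle of its beam, on the side away from the robot.
- weight_pan_floor (a point): centre of the upper face of the like pan at the other end of the beam, 200 mm from the tube pan; one brass weight stands on it.
- small_weight_mid (a point): small brass weight, 40 g, 20 mm across, 27 mm high; the point is half-way up. It stands either on the weight pan or on the black-topped ledge (same height, 60 mm in front of the beam's middle).
- large_weight_mid (a point): large brass weight, 80 g, 29 mm across, 33 mm high; the point is half-way up. It stands at the other of those two places.
- rack_top (a point): middle of the upper face of the fixed wooden tube rack, 60 mm (its x) by 240 mm (its y), upper face 52 mm above the worktop. Five holes in one row along its y, at y = -92, -46, 0, +46, +92 mm; each is 29 mm wide with a 3 mm chamfer, 42 mm deep, flat-bottomed.
- hole0 (a point): centre of the mouth of rack hole 0, level with the rack's upper face; hole 0 is at the rack's y = -92 mm, hole 4 at +92 mm.
- hole1 (a point): centre of the mouth of rack hole 1, level with the rack's upper face; hole 0 is at the rack's y = -92 mm, hole 4 at +92 mm.
- hole2 (a point): centre of the mouth of rack hole 2, level with the rack's upper face; hole 0 is at the rack's y = -92 mm, hole 4 at +92 mm.
- hole3 (a point): centre of the mouth of rack hole 3, level with the rack's upper face; hole 0 is at the rack's y = -92 mm, hole 4 at +92 mm.
- hole4 (a point): centre of the mouth of rack hole 4, level with the rack's upper face; hole 0 is at the rack's y = -92 mm, hole 4 at +92 mm.
- white_tube_mid (a point): sealed steel tube with a white cap and one white ring, 40 g; 100 mm long, 26 mm across, flat foot; the cap is the top 24 mm, 28 mm across, a good place to grip. The point is at its centre, half-way up (50 mm above the foot); z points to the cap. At the start it stands in a rack hole; its point is then 8 mm above the rack's upper face and the top of its cap 58 mm above it.
- yellow_tube_mid (a point): sealed steel tube with a yellow cap and two yellow rings, 60 g; 100 mm long, 26 mm across, flat foot; the cap is the top 24 mm, 28 mm across, a good place to grip. The point is at its centre, half-way up (50 mm above the foot); z points to the cap. At the start it stands on the tube pan.
- red_tube_mid (a point): sealed steel tube with a red cap and three red rings, 80 g; 100 mm long, 26 mm across, flat foot; the cap is the top 24 mm, 28 mm across, a good place to grip. The point is at its centre, half-way up (50 mm above the foot); z points to the cap. At the start it stands in a rack hole; its point is then 8 mm above the rack's upper face and the top of its cap 58 mm above it.
- blue_tube_mid (a point): sealed steel tube with a blue cap and four blue rings, 110 g; 100 mm long, 26 mm across, flat foot; the cap is the top 24 mm, 28 mm across, a good place to grip. The point is at its centre, half-way up (50 mm above the foot); z points to the cap. At the start it stands in a rack hole; its point is then 8 mm above the rack's upper face and the top of its cap 58 mm above it.
- honey_jar: bystander: honey jar, 71 mm across, 110 mm high, origin at the centre of its underside; leave alone.
- sugar_shaker: bystander: glass sugar shaker with a grey top, 44 mm across, 90 mm high, origin at the centre of its underside; leave alone.
Not all that is in view belongs to the job. Leave any black, purple or turquoise look-alike of the part that bears yellow_tube_mid alone.

How it is judged:
At the end, for the whole second after the job is handed in: The white or red tube that equals the weight stands upright (0.1 rad) within 30 mm of the tube pan's centre; the yellow, blue and remaining tube are fully down in rack holes (centre at most 14 mm above the rack); the beam is level within 0.025 rad; all is still (((horizontal distance between white_tube_mid and tube_pan_floor below 0.03 m and angle between white_tube_mid's own z axis and vertical below 0.1 rad and z of white_tube_mid in the frame of tube_pan_floor between 0.045 and 0.055 m and z of red_tube_mid in the frame of rack_top below 0.014 m and x of red_tube_mid in the frame of rack_top between -0.006 and 0.006 m and y of red_tube_mid in the frame of rack_top between -0.1 and 0.1 m and angle between red_tube_mid's own z axis and vertical below 0.12 rad) or (horizontal distance between red_tube_mid and tube_pan_floor below 0.03 m and angle between red_tube_mid's own z axis and vertical below 0.1 rad and z of red_tube_mid in the frame of tube_pan_floor between 0.045 and 0.055 m and z of white_tube_mid in the frame of rack_top below 0.014 m and x of white_tube_mid in the frame of rack_top between -0.006 and 0.006 m and y of white_tube_mid in the frame of rack_top between -0.1 and 0.1 m and angle between white_tube_mid's own z axis and vertical below 0.12 rad)) and z of each of yellow_tube_mid, blue_tube_mid in the frame of rack_top below 0.014 m and x of yellow_tube_mid in the frame of rack_top between -0.006 and 0.006 m and y of yellow_tube_mid in the frame of rack_top between -0.1 and 0.1 m and angle between each of yellow_tube_mid, blue_tube_mid's own z axis and vertical below 0.12 rad and x of blue_tube_mid in the frame of rack_top between -0.006 and 0.006 m and y of blue_tube_mid in the frame of rack_top between -0.1 and 0.1 m and value of joint beam between -0.025 and 0.025 rad and velocity of joint beam between -0.05 and 0.05 rad/s and linear speed of each of white_tube, yellow_tube, red_tube, blue_tube below 0.02 m/s); the robot touches nothing.
It fails at once if a brass weight is moved from its place (more than 30 mm) (distance of any of small_weight_mid, large_weight_mid from where it was at the start of the episode above 0.03 m).
It fails at once if the blue tube is taken out or disturbed (more than 10 mm) (distance of blue_tube_mid from where it was at the start of the episode above 0.01 m).
It fails at once if both the white and the red tube are taken (only the matching one is needed) (distance of each of white_tube_mid, red_tube_mid from where it was at the start of the episode above 0.025 m).
It fails at once if a jar is pushed away or knocked over (distance of any of honey_jar, sugar_shaker from where it was at the start of the episode above 0.03 m or angle between any of honey_jar, sugar_shaker's own z axis and vertical above 0.5 rad).
It fails at once if a tube falls over (leans more than 1 rad) (angle between any of white_tube_mid, yellow_tube_mid, red_tube_mid, blue_tube_mid's own z axis and vertical above 1 rad).
It also fails if it takes over 58 s, if anything falls off the work surface, if the arm or the gripper's body presses on something with over 40 N, if the wrist force passes 120 N, or if a joint passes its speed limit or range.

### The arm

A 6-joint arm with a two-finger parallel gripper is mounted at the origin on a cart in front of the work surface, level with it; the furniture and walls round the work are solid. World frame = base frame: x ahead of the robot, y to its left, z up, the work surface at z = 0. Lengths are in m, angles in rad, forces in N, time in s.
With the tool pointing down it reaches from about 0.4 to 0.925 m from the base axis. Payload 12.5 kg.
Tool frame: the origin (TCP) lies midway between the tips of the shut fingers; the grasp point (between the pads) lies 19 mm behind it; z points along the fingers, y is the line along which they close (so a half turn about z gives the same grasp; the last joint's range is limited). The gripper opens to 95 mm and grips with 3 to 60 N. Pads are 20 mm wide; open, the fingers measure 119 mm over their backs; the gripper's body (75 mm by 180 mm) begins 59 mm behind the grasp point.
Start: joints at [-1.263, 0.491, 1.559, -0, 1.092, -0.106], TCP at [0.251, -0.572, 0.215] pointing down, gripper open.
Joint ranges: [-3.1, 3.1], [-0.84, 2.19], [0.05, 2.79], [-1.13, 4.28], [0.06, 2.93], [-2.69, 2.69]. Speed limits (rad/s): [2.22, 2.22, 2.79, 3.14, 3.14, 3.14].

### API

Orientations are given as a rotation vector (axis times angle).
In Python, from station import observe, grab_frame, hand_in gives the robot as it stands.
- The arm moves only by the tool carry_out, never from a script. Its argument "increments" is a list of rows, each a list of 7 numbers: the finger opening in m, from 0 to 0.0951, then the shift along the tool's x, y, z in m, then the turn, a rotation vector about the tool's x, y, z in degrees. In form: [[claw, tx, ty, tz, wx, wy, wz], ...]. A call has 1 to 5 rows; each row shifts and turns the commanded pose from where the row before left it, along the tool's axes as they then stand; what a row does not reach is not made up. A row lasts 1/8 s, in which the tool goes at most 62.5 mm and 10.7 degrees, less where a joint would pass 70% of its speed; a pose out of reach is approached as far as the arm can. A call with a gripper value outside its range is refused whole. The fingers move at their own pace and stop on an object; "squeeze" is the grip in N (left out, the last holds). Time passes only in rows, so rows that do not move let the fingers close. It gives the time, the measured TCP pose, the force, the opening and the grip force at its end, in the units of the state.
- observe(): the state, without advancing time (a new reading comes with each control period).
- grab_frame(name): name is "scene" or "top" or "wrist"; returns a dict with "image" (420x560x3 uint8, blue, green, red), "vertical_fov" (degrees; the focal length in pixels is half the picture's height over the tangent of half this angle, whatever the lens; pixels are square), "cx", "cy" (the principal point, pixels), "R" (3x3) and "t" (3): a world point X has camera coordinates R X + t. Camera axes: x right, y down, z forward; pixel columns grow to the right and rows downward; lengths in m; the calibration is good to about 2 mm. A picture is of the moment at which its call begins. There is no depth.
- hand_in(): hands the job in; it is judged then, once.
The state is a dict: "clock": time; "joints": joint angles; "joint_velocities": joint speeds; "effort": joint torques, N m; "ee_pos": TCP position; "eef_rot": TCP orientation; "force": force on the tool from outside, world axes, zero at the start; "wrist_torque": the same for the moment, N m; "grip_width": finger opening in m; "gripper_force": force on a finger pad.
Only numpy, scipy, OpenCV 4.12 (cv2) and the standard library are available. Lean on these libraries where they do the work, as an engineer would, in place of code of your own. Each camera call takes 0.05 s, during which the arm holds its last target. There are 200 camera calls.

## Working session

There is one attempt and no reset: what is moved stays moved. The work goes in short steps, Python scripts to look and compute and a tool call to move; the robot and the scene stay as the last step left them, time stands still between calls to the robot, and variables do not carry over. Pictures are saved under pics/ and viewed, at most 10 in all, crops included, and the job is handed in when it is done.

Besides the shell and the picture viewer there is one more tool, called after ">>>" by a JSON object that holds its "fn" and its "kwargs". carry_out: Moves the arm, as the interface text tells. Its arguments: {"type":"object","properties":{"increments":{"type":"array"},"squeeze":{"type":"number"}},"required":["increments"]}

```bash
mkdir -p pics
cat > h.py <<'E'
import numpy as np,cv2
from station import observe,grab_frame,hand_in
def cam(n,save=None):
    f=grab_frame(n)
    if save: cv2.imwrite('pics/'+save,f['image'])
    f['f']=210/np.tan(np.radians(f['vertical_fov'])/2); f['R']=np.array(f['R']);f['t']=np.array(f['t'])
    return f
def at_z(f,u,v,z):
    d=f['R'].T@np.array([(u-f['cx'])/f['f'],(v-f['cy'])/f['f'],1]); c=-f['R'].T@f['t']
    return c+d*(z-c[2])/d[2]
def px(f,X):
    p=f['R']@np.array(X)+f['t']; return p[:2]/p[2]*f['f']+[f['cx'],f['cy']]
E
python3 - <<'E'
from h import *
a=cam('top');b=cam('scene')
cv2.imwrite('pics/top.png',cv2.resize(a['image'],(800,600),interpolation=2))
cv2.imwrite('pics/scene.png',cv2.resize(b['image'],(800,600),interpolation=2))
for f in(a,b):print(f['f'],f['cx'],f['cy'],-f['R'].T@f['t'],f['R'].round(3).tolist())
print(observe())
E
```

```text
389.14949128955 278.7320596737291 210.3535708457817 [0.3253312  0.02264861 1.04828078] [[-0.022, -1.0, -0.007], [-0.968, 0.024, -0.248], [0.248, 0.002, -0.969]]
415.9206819524008 276.6398280930023 216.97848035054585 [-0.01071882  0.66462717  0.61303431] [[-0.758, -0.652, 0.009], [-0.338, 0.381, -0.86], [0.557, -0.655, -0.509]]
{'clock': 0.1, 'joints': array([-1.26261982e+00,  4.91487582e-01,  1.55942188e+00, -1.43089190e-05,
        1.09170777e+00, -1.05576618e-01]), 'joint_velocities': array([-1.23792621e-03, -9.99757211e-04, -3.54187476e-05,  2.90382233e-05,
       -7.54352923e-04, -1.11553155e-03]), 'effort': array([ 3.55783872e-03, -6.13622475e+01, -2.58606416e+01,  6.93908427e-02,
        4.70189180e-02, -4.71542626e-05]), 'ee_pos': array([ 0.25123998, -0.57202357,  0.21411596]), 'eef_rot': array([-3.07360680e+00, -6.45096950e-01,  1.82532851e-04]), 'force': array([-0.4431845 , -0.05065026,  0.31090307]), 'wrist_torque': array([-0.01645881,  0.03692271,  0.02634338]), 'gripper_force': 0.0, 'grip_width': 0.09522657517630737}
```

View pics/top.png

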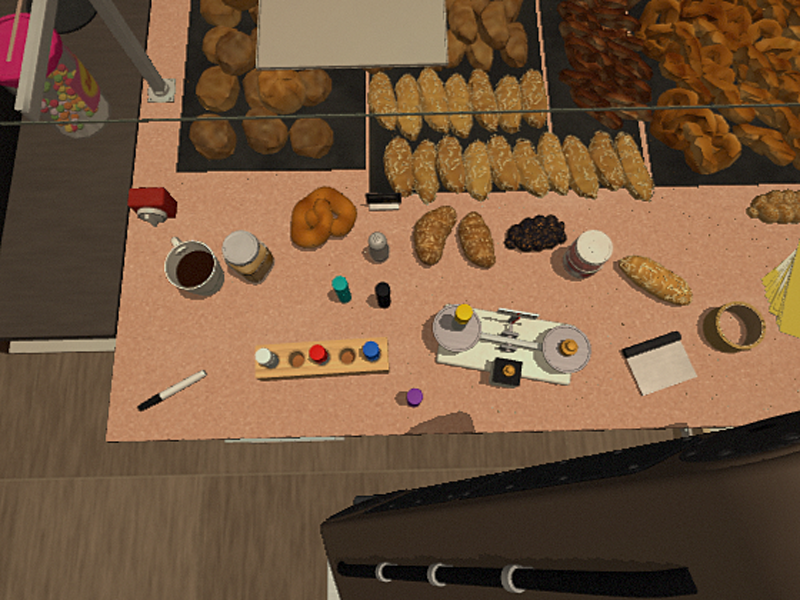

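View pics/scene.png

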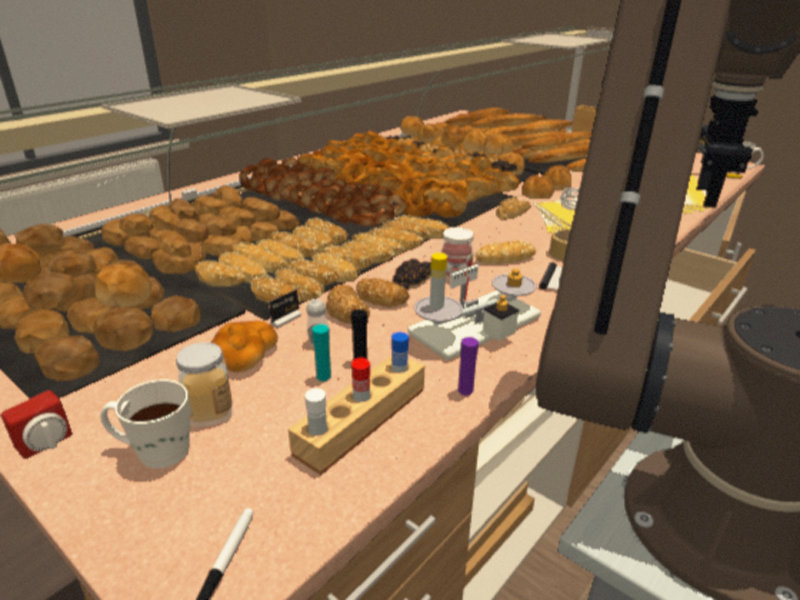

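The top view (800x600) shows the rack at lower left: white cap (265,356), free hole (296,358), red (318,353), free hole (347,355), blue (371,350). The balance is at centre, with the yellow cap (464,312) on the tube pan (457,327). There is one weight on the pan at (568,347) and one on the ledge at (508,371). The look-alikes are turquoise (342,290), black (383,294) and purple (415,397). The tube to move is the only yellow-capped one, standing on the pan. An enlarged crop should confirm it and show which weight is which.

Run:
```python
from h import *
a=cam('top');b=cam('scene')
A=cv2.resize(a['image'][205:285,170:420],None,fx=3.2,fy=3.2,interpolation=2)
B=cv2.resize(b['image'][150:260,270:400],None,fx=3,fy=3,interpolation=2)
c=np.zeros((256+330,800,3),np.uint8);c[:256]=A;c[256:,:390]=B
cv2.imwrite('pics/crop.png',c)
s=.7
for n,u,v,z in [('white',265,356,.11),('h1',296,359,.052),('red',318,352,.11),('h3',347,356,.052),('blue',371,350,.11),('rackTL',256,350,.052),('rackTR',387,341,.052),('rackBR',388,371,.052),('rackBL',257,378,.052),('yellow',464,312,.17),('tpan',457,327,.07),('wpan',565,348,.07),('wonpan',569,346,.1),('wledge',509,370,.1),('purple',415,397,.1),('black',383,288,.1),('turq',341,283,.1)]:
  print(n,at_z(a,u*s,v*s,z).round(4))
```

```text
white [0.4738 0.2531 0.11  ]
h1 [0.4762 0.2111 0.052 ]
red [0.4786 0.1629 0.11  ]
h3 [0.4795 0.1191 0.052 ]
blue [0.4799 0.0725 0.11  ]
rackTL [0.4944 0.2841 0.052 ]
rackTR [0.5052 0.0464 0.052 ]
rackBR [0.4507 0.0455 0.052 ]
rackBL [0.4437 0.2802 0.052 ]
yellow [ 0.5286 -0.082   0.17  ]
tpan [ 0.5244 -0.08    0.07  ]
wpan [ 0.4819 -0.2695  0.07  ]
wonpan [ 0.4804 -0.2678  0.1   ]
wledge [ 0.4416 -0.1617  0.1   ]
purple [ 3.998e-01 -3.000e-04  1.000e-01]
black [0.5919 0.0507 0.1   ]
turq [0.6029 0.1251 0.1   ]
```

View pics/crop.png

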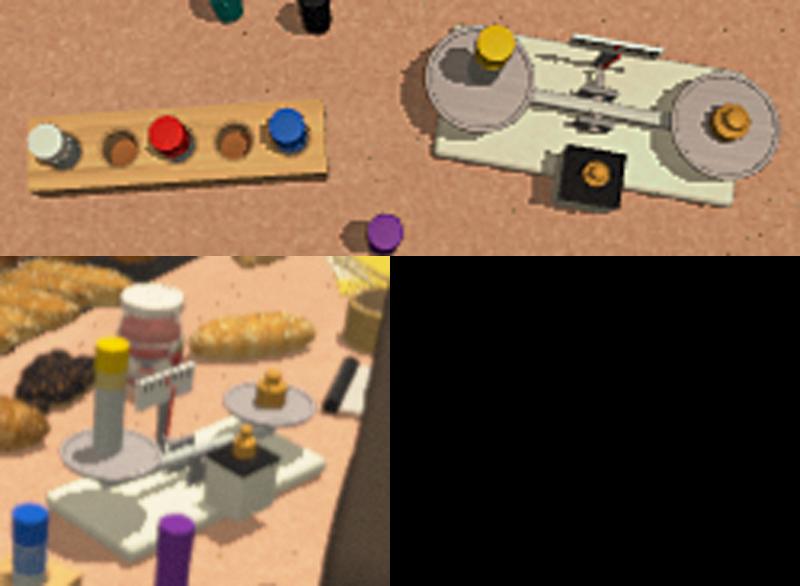

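The crop shows the weight on the pan about 12 px across natively (29 mm, so the large 80 g one) and the ledge weight about 8 px (20 mm, small). That makes red the matching tube, and the tube on the pan is yellow. I'll cross-check the tilt by triangulating the pan heights, then plan the approach.

```bash
cat >> h.py <<'E'
from scipy.spatial.transform import Rotation as Ro
def tri(a,pa,b,pb):
    A=[]
    for f,p in((a,pa),(b,pb)):
        P=np.c_[f['R'],f['t']]; x,y=(p[0]-f['cx'])/f['f'],(p[1]-f['cy'])/f['f']
        A+= [x*P[2]-P[0],y*P[2]-P[1]]
    X=np.linalg.svd(np.array(A))[2][-1]; return X[:3]/X[3]
def plan(X,yaw,p=None,R=None):
    "needed shift in tool axes (mm) now, and rotvec deg; yaw=angle of tool x, tool down"
    o=observe(); R=Ro.from_rotvec(o['eef_rot']); c,s=np.cos(np.radians(yaw)),np.sin(np.radians(yaw))
    T=Ro.from_matrix(np.array([[c,s,0],[s,-c,0],[0,0,-1.]]))
    return ((R.inv().apply(np.array(X)-o['ee_pos']))*1e3).round(1),np.degrees((R.inv()*T).as_rotvec()).round(1)
E
python3 - <<'E'
from h import *
a=cam('top');b=cam('scene')
t=lambda u,v:(u/3.2+170,v/3.2+205)
s=lambda u,v:(u/3+270,(v-256)/3+150)
print('cap',tri(a,t(497,40),b,s(113,344)),'tpan',tri(a,t(479,79),b,s(111,454)),'wpan',tri(a,t(724,125),b,s(269,404)))
print(plan((.526,-.081,.25),92))
# colour caps: pixel blob centroids in top view
h=cv2.cvtColor(a['image'],cv2.COLOR_BGR2HSV)
for n,lo,hi,roi in [('red',(0,180,60),(8,255,255),(215,235,230,255)),('blue',(100,150,40),(130,255,255),(248,268,230,255)),('yel',(20,180,80),(35,255,255),(315,335,205,230))]:
  m=cv2.inRange(h,lo,hi);x0,x1,y0,y1=roi;ys,xs=np.nonzero(m[y0:y1,x0:x1]);u,v=xs.mean()+x0,ys.mean()+y0
  print(n,len(xs),u,v,at_z(a,u,v,.166 if n=='yel' else .1))
E
```

```text
cap [ 0.52835197 -0.08298938  0.17669534] tpan [ 0.52060673 -0.07866321  0.07784417] wpan [ 0.48180541 -0.274006    0.06133634]
(array([ 449. , -339.3,  -35.4]), array([ -0. ,  -0. , -68.3]))
red 118 222.17796610169492 246.91525423728814 [0.47894585 0.16539869 0.1       ]
blue 110 259.5272727272727 245.0818181818182 [0.48132463 0.07349468 0.1       ]
yel 117 324.2478632478632 218.87179487179486 [ 0.52842052 -0.08118514  0.166     ]
```

Triangulation puts the tube pan at 78 mm and the weight pan at 61 mm. The tube pan is up, so yellow (60 g) is lighter than the weight. That means 80 g, and red matches. Moving above yellow.

>>> {"fn": "carry_out", "kwargs": {"increments": [[0.06,0.0449,-0.0339,-0.0035,0,0,-6.8],[0.06,0.0486,-0.0284,-0.0035,0,0,-6.8],[0.06,0.0516,-0.0224,-0.0035,0,0,-6.8],[0.06,0.0539,-0.0162,-0.0035,0,0,-6.8],[0.06,0.0555,-0.0097,-0.0035,0,0,-6.8]]}}

```text
clock: 0.92
ee_pos: [0.3893, -0.325, 0.2324]
eef_rot: [2.748, 1.521, 0.0]
force: [0.7, -0.6, -0.8]
grip_width: 0.0605
gripper_force: 0.0
```

>>> {"fn": "carry_out", "kwargs": {"increments": [[0.06,0.0562,-0.003,-0.0035,0,0,-6.8],[0.06,0.0562,0.0036,-0.0035,0,0,-6.8],[0.06,0.0554,0.0103,-0.0035,0,0,-6.8],[0.06,0.0538,0.0167,-0.0035,0,0,-6.8],[0.06,0.0514,0.023,-0.0035,0,0,-6.8]]}}

```text
clock: 1.55
ee_pos: [0.5266, -0.079, 0.2499]
eef_rot: [2.183, 2.258, 0.0]
force: [1.0, -0.9, 0.2]
grip_width: 0.06
gripper_force: 0.0
```

>>> {"fn": "carry_out", "kwargs": {"increments": [[0.06,0,0,0,0,0,0],[0.06,0,0,0,0,0,0]]}}

```text
clock: 1.8
ee_pos: [0.5257, -0.0808, 0.2495]
eef_rot: [-2.188, -2.254, 0.001]
force: [-0.2, 0.1, 0.4]
grip_width: 0.06
gripper_force: 0.0
```

Run:
```python
from h import *
w=cam('wrist','w1.png')
print(observe()['ee_pos'],plan((.528,-.082,.25),92),-w['R'].T@w['t'],w['f'])
print(px(w,(.528,-.082,.178)),px(w,(.5215,-.079,.078)))
```

```text
[ 0.52557142 -0.08136106  0.24949546] (array([-0.7,  2.4, -0.5]), array([-0. ,  0. , -0.4])) [ 0.52299891 -0.00386746  0.42108028] 329.2673977978559
[277.61122977 224.27111875] [270.66333739 192.61281809]
```

View pics/w1.png

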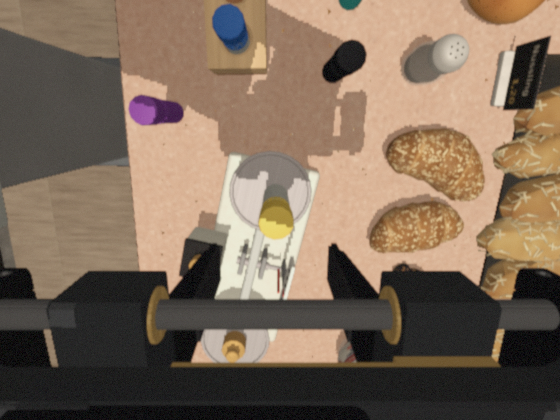

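The wrist view shows the yellow cap at about (276,220) and the pan centre at (270,190). Both agree with predictions to within about 2 mm. The fingers close along world x, clear of everything. Descending and gripping.

>>> {"fn": "carry_out", "kwargs": {"increments": [[0.06,-0.001,0.0025,0.036,0,0,0],[0.06,0,0,0.036,0,0,0],[0.06,0,0,0.03,0,0,0],[0.06,0,0,0,0,0,0]], "squeeze": 15}}

```text
clock: 2.35
ee_pos: [0.5272, -0.0827, 0.1462]
eef_rot: [-2.188, -2.249, 0.003]
force: [0.4, 0.3, 1.9]
grip_width: 0.0601
gripper_force: 0.0
```

>>> {"fn": "carry_out", "kwargs": {"increments": [[0.02,0,0,0,0,0,0],[0.02,0,0,0,0,0,0],[0.02,0,0,0,0,0,0],[0.02,0,0,0,0,0,0]], "squeeze": 15}}

```text
clock: 2.85
ee_pos: [0.5286, -0.0817, 0.1481]
eef_rot: [2.187, 2.254, 0.0]
force: [0.6, -0.5, -0.7]
grip_width: 0.0274
gripper_force: 15.0
```

>>> {"fn": "carry_out", "kwargs": {"increments": [[0.02,0,0,-0.03,0,0,0],[0.02,0,0,-0.05,0,0,0],[0.02,0.04,-0.012,0,0,0,0],[0.02,0.05,-0.013,0,0,0,0],[0.02,0.05,-0.013,0,0,0,0]]}}

```text
clock: 3.48
ee_pos: [0.4857, 0.0584, 0.2278]
eef_rot: [2.189, 2.253, 0.0]
force: [1.0, 0.2, -1.3]
grip_width: 0.0274
gripper_force: 15.0
```

>>> {"fn": "carry_out", "kwargs": {"increments": [[0.02,0.05,-0.013,0,0,0,0],[0.02,0.01,0,0,0,0,0],[0.02,0,0,0,0,0,0],[0.02,0,0,0,0,0,0]]}}

```text
clock: 3.98
ee_pos: [0.4719, 0.1158, 0.2275]
eef_rot: [2.189, 2.253, -0.0]
force: [-0.8, 0.2, -0.3]
grip_width: 0.0273
gripper_force: 15.0
```

Run:
```python
from h import *
w=cam('wrist','w2.png')
o=observe();print(o['ee_pos'],o['grip_width'],-w['R'].T@w['t'])
for n,X in [('h1',(.4762,.2111,.052)),('h3',(.4795,.1191,.052)),('white',(.4738,.2531,.11)),('red',(.4786,.1629,.11))]:print(n,px(w,X))
```

```text
[0.47191366 0.11567589 0.22752236] 0.02771627544141797 [0.46920479 0.19274077 0.39914978]
h1 [281.59401816 100.36652552]
h3 [281.63111212 190.72400577]
white [282.05414266  40.4589592 ]
red [283.85763788 155.25589208]
```

View pics/w2.png

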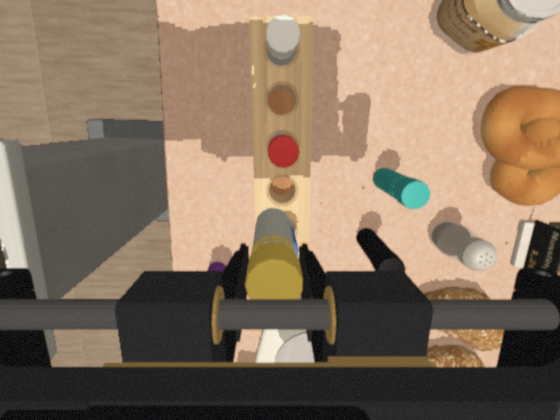

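The wrist view shows free hole h1 at (281,99), white at (283,38), red at (283,151) and free hole h3 at (283,190). Predictions hold within about 1.5 mm, and the held tube hangs straight. Moving over h1.

>>> {"fn": "carry_out", "kwargs": {"increments": [[0.02,0.036,0.0036,0,0,0,0],[0.02,0.04,0.002,0,0,0,0],[0.02,0.02,0.001,0,0,0,0],[0.02,0,0,0.03,0,0,0],[0.02,0,0,0.03,0,0,0]]}}

```text
clock: 4.65
ee_pos: [0.4756, 0.2123, 0.1669]
eef_rot: [2.188, 2.254, 0.001]
force: [0.3, 0.2, -1.1]
grip_width: 0.0276
gripper_force: 15.0
```

>>> {"fn": "carry_out", "kwargs": {"increments": [[0.02,0,0,0.026,0,0,0],[0.02,0,0,0,0,0,0],[0.02,0,0,0,0,0,0]]}}

```text
clock: 5.03
ee_pos: [0.4759, 0.2125, 0.1424]
eef_rot: [2.188, 2.253, 0.001]
force: [0.3, 0.1, -0.3]
grip_width: 0.0278
gripper_force: 15.0
```

Run:
```python
from h import *
print(plan((.4757,.2118,.130),91.65),observe()['force'])
b=cam('scene');a=cam('top')
c=np.hstack([cv2.resize(b['image'][230:340,180:310],(472,400),interpolation=2),cv2.resize(a['image'][215:285,165:225],(328,400),interpolation=2)])
cv2.imwrite('pics/s3.png',c)
```

```text
(array([-0.7, -0.2, 12.4]), array([ 0.1, -0. ,  0. ])) [ 0.33791272  0.07545496 -0.27205081]
```

View pics/s3.png

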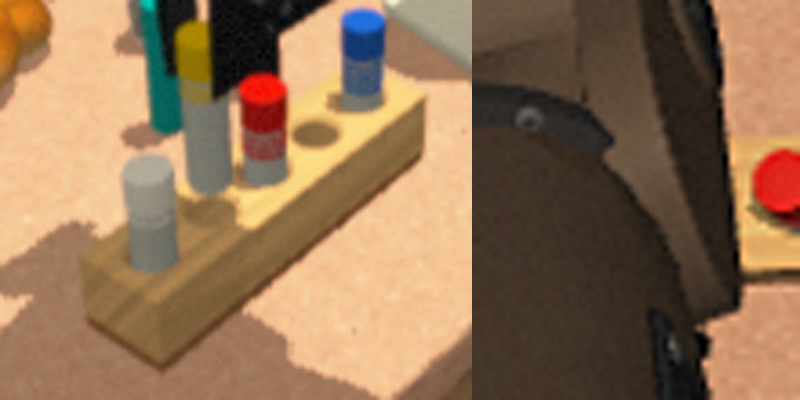

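The scene crop shows the yellow tube upright at (207,185), its foot over hole 1 and lined up between white and red. Lowering it in small steps while watching the force.

>>> {"fn": "carry_out", "kwargs": {"increments": [[0.02,-0.0005,0,0.01,0,0,0],[0.02,0,0,0.01,0,0,0],[0.02,0,0,0.005,0,0,0],[0.02,0,0,0,0,0,0]]}}

```text
clock: 5.62
ee_pos: [0.4754, 0.2123, 0.1161]
eef_rot: [2.188, 2.254, -0.001]
force: [2.1, -1.6, -1.9]
grip_width: 0.0275
gripper_force: 15.0
```

>>> {"fn": "carry_out", "kwargs": {"increments": [[0.02,0,0,0.005,0,0,0],[0.02,0,0,0.005,0,0,0],[0.02,0,0,0,0,0,0]]}}

```text
clock: 6.0
ee_pos: [0.4753, 0.2123, 0.1062]
eef_rot: [2.188, 2.254, -0.0]
force: [3.4, -0.4, -2.8]
grip_width: 0.0281
gripper_force: 15.0
```

>>> {"fn": "carry_out", "kwargs": {"increments": [[0.02,0,0.0008,0.008,0,0,0],[0.02,0,0,0.008,0,0,0],[0.02,0,0,0.006,0,0,0],[0.02,0,0,0,0,0,0]]}}

```text
clock: 6.5
ee_pos: [0.4758, 0.2123, 0.084]
eef_rot: [-2.188, -2.254, 0.002]
force: [0.4, -1.6, -1.1]
grip_width: 0.0275
gripper_force: 15.0
```

>>> {"fn": "carry_out", "kwargs": {"increments": [[0.02,0,0,0.002,0,0,0],[0.02,0,0,0,0,0,0]]}}

```text
clock: 6.75
ee_pos: [0.476, 0.2124, 0.0826]
eef_rot: [-2.188, -2.254, 0.0]
force: [-0.4, -0.4, -1.5]
grip_width: 0.0273
gripper_force: 15.0
```

>>> {"fn": "carry_out", "kwargs": {"increments": [[0.05,0,0,0,0,0,0],[0.05,0,0,0,0,0,0],[0.05,0,0,-0.04,0,0,0],[0.05,0,0,-0.06,0,0,0],[0.05,-0.04,0.001,0,0,0,0]]}}

```text
clock: 7.38
ee_pos: [0.4798, 0.1737, 0.1865]
eef_rot: [2.182, 2.255, 0.01]
force: [0.2, 0.2, -0.3]
grip_width: 0.0502
gripper_force: 0.0
```

>>> {"fn": "carry_out", "kwargs": {"increments": [[0.05,-0.006,0,0,0,0,0],[0.05,0,0,0,0,0,0],[0.05,0,0,0,0,0,0]]}}

```text
clock: 7.75
ee_pos: [0.4783, 0.167, 0.1822]
eef_rot: [-2.187, -2.254, 0.001]
force: [-0.2, 0.5, 0.4]
grip_width: 0.0501
gripper_force: 0.0
```

Run:
```python
from h import *
w=cam('wrist','w4.png');print(observe()['ee_pos'],plan((.478,.1655,.1),91.65))
for n,X in [('yel',(.476,.2118,.11)),('white',(.4738,.2531,.11)),('red',(.478,.1655,.11))]:print(n,px(w,X))
```

```text
[0.47831531 0.16705116 0.18217985] (array([-1.5, -0.3, 82.2]), array([-0. ,  0. ,  0.1]))
yel [273.46791352 164.53507977]
white [272.09486434 105.71012171]
red [274.26311669 224.27581447]
```

View pics/w4.png

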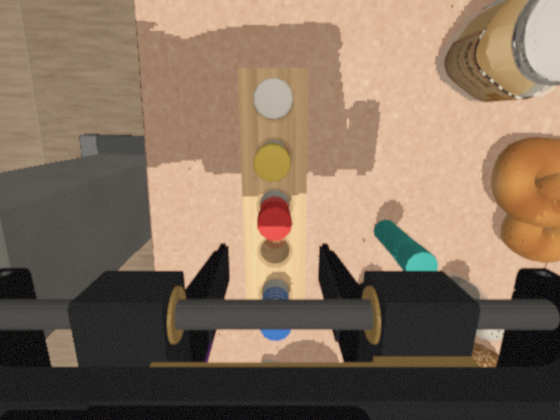

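The wrist view shows yellow seated in hole 1 at (272,163), matching the predicted seated height. Red is at (274,222), centred between the fingers in x. Gripping red.

>>> {"fn": "carry_out", "kwargs": {"increments": [[0.05,-0.001,0,0.035,0,0,0],[0.05,0,0,0.035,0,0,0],[0.05,0,0,0.03,0,0,0],[0.05,0,0,0,0,0,0]]}}

```text
clock: 8.3
ee_pos: [0.4775, 0.1657, 0.0809]
eef_rot: [-2.186, -2.253, 0.006]
force: [0.3, -0.6, 1.9]
grip_width: 0.0499
gripper_force: 0.0
```

>>> {"fn": "carry_out", "kwargs": {"increments": [[0.02,0,0,0,0,0,0],[0.02,0,0,0,0,0,0],[0.02,0,0,0,0,0,0],[0.02,0,0,-0.01,0,0,0],[0.02,0,0,-0.015,0,0,0]], "squeeze": 15}}

```text
clock: 8.93
ee_pos: [0.4784, 0.1654, 0.1085]
eef_rot: [-2.188, -2.254, 0.0]
force: [-0.0, 0.6, -0.6]
grip_width: 0.0275
gripper_force: 15.0
```

>>> {"fn": "carry_out", "kwargs": {"increments": [[0.02,0,0,-0.03,0,0,0],[0.02,0,0,-0.045,0,0,0],[0.02,0,0,-0.05,0,0,0],[0.02,0,0,0,0,0,0]]}}

```text
clock: 9.43
ee_pos: [0.4796, 0.1657, 0.2369]
eef_rot: [2.185, 2.251, 0.01]
force: [-0.5, -0.3, -1.4]
grip_width: 0.0274
gripper_force: 15.0
```

Run:
```python
from h import *
print(observe()['ee_pos'],plan((.5215,-.079,.2),91.65))
```

```text
[0.47959796 0.16571172 0.23692235] (array([-245.9,   34.3,   36.9]), array([ 0.4, -0.1,  0.1]))
```

>>> {"fn": "carry_out", "kwargs": {"increments": [[0.02,-0.045,0.006,0,0,0,0],[0.02,-0.055,0.0075,0,0,0,0],[0.02,-0.055,0.0075,0,0,0,0],[0.02,-0.055,0.0075,0,0,0,0],[0.02,-0.036,0.0055,0,0,0,0]]}}

```text
clock: 10.05
ee_pos: [0.5195, -0.0816, 0.2323]
eef_rot: [-2.189, -2.252, 0.001]
force: [0.4, 0.2, -0.2]
grip_width: 0.0279
gripper_force: 15.0
```

>>> {"fn": "carry_out", "kwargs": {"increments": [[0.02,0,0,0,0,0,0],[0.02,0,0,0.03,0,0,0],[0.02,0,0,0.03,0,0,0],[0.02,0,0,0.01,0,0,0],[0.02,0,0,0,0,0,0]]}}

```text
clock: 10.68
ee_pos: [0.5197, -0.0788, 0.1626]
eef_rot: [-2.187, -2.254, 0.001]
force: [0.7, -0.6, -0.7]
grip_width: 0.0275
gripper_force: 15.0
```

Run:
```python
from h import *
print(plan((.5215,-.079,.1435),91.65))
b=cam('scene')
cv2.imwrite('pics/s5.png',cv2.resize(b['image'][150:260,270:400],(709,600),interpolation=2))
```

```text
(array([-0.2,  1.8, 19.1]), array([-0. , -0. ,  0.1]))
```

View pics/s5.png

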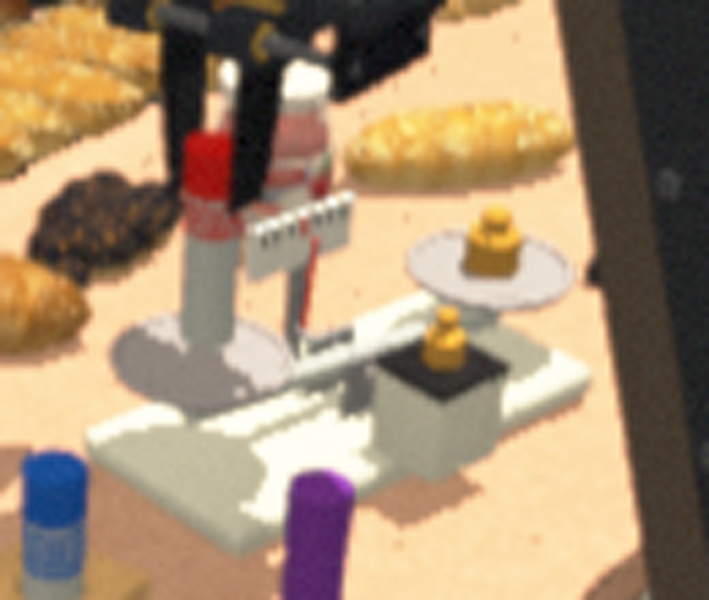

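The crop shows red upright, its foot at about (208,340) just above the middle of the pan (205,362). Lowering it until the pan reaches level.

>>> {"fn": "carry_out", "kwargs": {"increments": [[0.02,0,0.0015,0.006,0,0,0],[0.02,0,0,0.005,0,0,0],[0.02,0,0,0.004,0,0,0],[0.02,0,0,0.003,0,0,0],[0.02,0,0,0,0,0,0]]}}

```text
clock: 11.35
ee_pos: [0.5212, -0.0794, 0.1444]
eef_rot: [-2.188, -2.254, 0.0]
force: [-0.8, -0.3, -0.5]
grip_width: 0.0278
gripper_force: 15.0
```

>>> {"fn": "carry_out", "kwargs": {"increments": [[0.02,0,0,0,0,0,0],[0.02,0,0,0,0,0,0],[0.02,0,0,0,0,0,0]]}}

```text
clock: 11.72
ee_pos: [0.5213, -0.0794, 0.1447]
eef_rot: [2.188, 2.254, -0.0]
force: [-0.7, 0.3, 0.3]
grip_width: 0.0274
gripper_force: 15.0
```

Run:
```python
from h import *
print(observe()['ee_pos'],observe()['force'])
b=cam('scene')
cv2.imwrite('pics/s6.png',cv2.resize(b['image'][150:260,270:400],(709,600),interpolation=2))
```

```text
[ 0.52128539 -0.07939951  0.14467973] [-0.67785004  0.30881498  0.30096321]
```

View pics/s6.png

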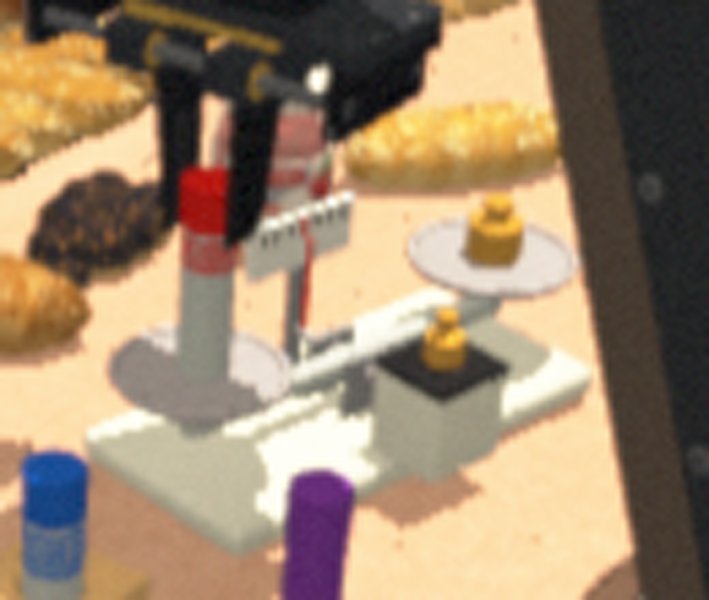

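The pan has followed the tube down to about level: weight pan (490,257), red foot (203,375). Releasing and retreating.

>>> {"fn": "carry_out", "kwargs": {"increments": [[0.035,0,0,0,0,0,0],[0.06,0,0,0,0,0,0],[0.06,0,0,0,0,0,0],[0.06,0,0,-0.02,0,0,0],[0.06,0,0,-0.04,0,0,0]]}}

```text
clock: 12.4
ee_pos: [0.5207, -0.0793, 0.2042]
eef_rot: [-2.186, -2.252, 0.002]
force: [1.0, 0.4, -0.3]
grip_width: 0.0594
gripper_force: 0.0
```

>>> {"fn": "carry_out", "kwargs": {"increments": [[0.06,0,0,-0.05,0,0,0],[0.06,0,0,-0.03,0,0,0],[0.06,0,0,0,0,0,0],[0.06,0,0,0,0,0,0],[0.06,0,0,0,0,0,0]]}}

```text
clock: 13.02
ee_pos: [0.521, -0.0793, 0.2834]
eef_rot: [-2.187, -2.253, 0.002]
force: [-0.1, -0.0, 0.3]
grip_width: 0.0602
gripper_force: 0.0
```

>>> {"fn": "carry_out", "kwargs": {"increments": [[0.06,0,0,0,0,0,0],[0.06,0,0,0,0,0,0],[0.06,0,0,0,0,0,0],[0.06,0,0,0,0,0,0],[0.06,0,0,0,0,0,0]]}}

```text
clock: 13.65
ee_pos: [0.5213, -0.0794, 0.2846]
eef_rot: [2.188, 2.254, -0.0]
force: [-0.0, 0.3, 0.7]
grip_width: 0.0597
gripper_force: 0.0
```

>>> {"fn": "carry_out", "kwargs": {"increments": [[0.06,0,0,0,0,0,0],[0.06,0,0,0,0,0,0],[0.06,0,0,0,0,0,0],[0.06,0,0,0,0,0,0],[0.06,0,0,0,0,0,0]]}}

```text
clock: 14.28
ee_pos: [0.5213, -0.0794, 0.2846]
eef_rot: [2.188, 2.254, -0.0]
force: [0.4, 0.7, -0.8]
grip_width: 0.0599
gripper_force: 0.0
```

Run:
```python
from h import *
b=cam('scene');i=b['image']
c=np.hstack([cv2.resize(i[140:260,270:400],(430,397),interpolation=2),cv2.resize(i[230:340,180:310],(370,397),interpolation=2)])
cv2.imwrite('pics/s7.png',c);print(observe()['ee_pos'])
# expected native pixels: pan centre at heights .078/.07/.062, weight pan likewise
for z in(.078,.07,.062):print(z,px(b,(.5213,-.0793,z)),px(b,(.482,-.274,z)))
```

```text
[ 0.52131728 -0.07939761  0.2846266 ]
0.078 [306.84141891 215.74201152] [360.1648462  194.04090048]
0.07 [306.69741659 218.4454497 ] [359.84759077 196.57518403]
0.062 [306.55451653 221.12819443] [359.53254449 199.09182062]
```

View pics/s7.png

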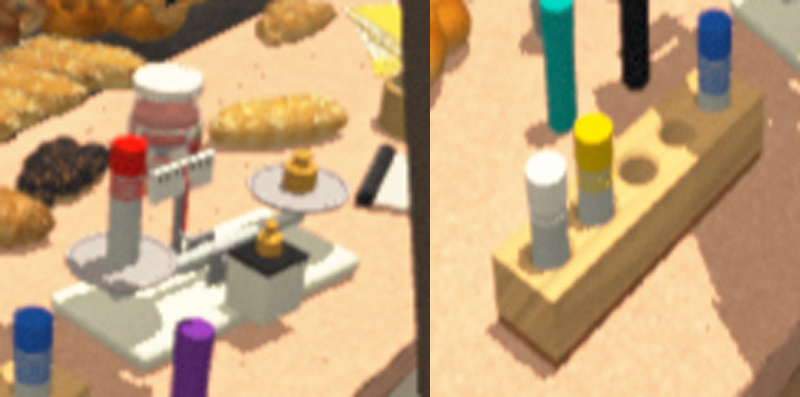

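The final crop puts the weight pan at native (360.1,196.8) and the tube pan at (306.6,218.6). Level predicts (359.8,196.6) and (306.7,218.4), so the beam is level. Red stands upright on the pan and yellow is seated in hole 1 of the rack.

```bash
python3 -c "
from station import hand_in;print(hand_in())"
```

```text
the job is handed in; nothing more can be done
None
```

I've handed the job in: yellow is down in a free rack hole, red (matching the 80 g weight) stands upright on the tube pan, and the last pictures showed the beam level; the hand-in gave no verdict.

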